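Fill the collet case, then hold its lid on the balance point

ROBOT

A 7-joint arm with a two-finger parallel gripper is mounted at the origin on the work surface. World frame = base frame: x ahead of the robot, y to its left, z up, the work surface at z = 0. Lengths are in m, angles in degrees, forces in N, time in s.
With the tool pointing down it reaches from about 0.4 to 0.925 m from the base axis. Payload 4.1 kg.
Tool frame: the origin (TCP) lies at the very end of the fingers, on their centre line; the grasp point (between the pads) lies 19 mm behind it; y points along the fingers, z is the direction in which the jaws open and shut, and the axes are right-handed (so a half turn about y gives the same grasp; the last joint's range is limited). The gripper opens to 85 mm and grips with 20 to 120 N. Pads are 22 mm wide; open, the fingers measure 114 mm over their backs; the gripper's body (76 mm by 85 mm) begins 54 mm behind the grasp point. The pads swing forward as they close: fully open they stand 13 mm farther back than shut.
Start: joints at [-73.625, 22.827, 2.584, 88.041, -1.071, 69.15, -2.905], TCP at [0.244, 0.603, 0.231] pointing down, gripper open.
Joint ranges: [-161.44, 161.44], [-28.35, 127.94], [-78.24, 83.42], [0, 140.83], [-78.03, 258.03], [13.02, 114.36], [-168.23, 168.23]. Speed limits (degrees/s): [147.25, 147.25, 180, 180, 180, 180, 180].

INTERFACE

Orientations are given as [roll, pitch, yaw] about the fixed x, y, z axes, in that order (R = Rz(yaw) Ry(pitch) Rx(roll)).
In Python, from plant import ctrl, camera, camera_params, workorder gives the robot as it stands. The module is installed in compiled form; this text tells all that it offers.
- The arm moves only by the tool apply_moves, never from a script. Its argument "deltas" is a list of rows, each a list of 7 numbers: the shift along the world's x, y, z in mm, then the turn, a rotation vector about the world's x, y, z in rad, then the closure in counts, from 0 (fully open) to 255 (shut). In form: [[tx, ty, tz, ax, ay, az, hand], ...]. A call has 1 to 10 rows; each row shifts and turns the commanded pose from where the row before left it; what a row does not reach is not made up. A row lasts 1/12 s, in which the tool goes at most 41.7 mm and 7.16 degrees, less where a joint would pass 70% of its speed; a pose out of reach is approached as far as the arm can. A call is refused whole if a number of a shift passes 41.7 or a number of a turn 0.125, either way. A call with a gripper value outside its range is refused whole. The fingers move at their own pace and stop on an object; "force" is the grip in N (left out, the last holds). Time passes only in rows, so rows that do not move let the fingers close. It gives the time, the measured TCP pose, the force and the opening at its end, in the units of the state.
- ctrl.get_obs(): the state, without advancing time (a new reading comes with each control period).
- camera(name): name is "scene" or "side" or "wrist"; returns (picture, depth): 400x640x3 uint8, red, green, blue; 400x640 float32, m along the optical axis (not along the pixel's ray), 0 where there is no reading.
- camera_params(name): a dict with "K" (3x3 intrinsics, pixels), "world_from_camera" (4x4, takes a point from camera to world coordinates); the wrist camera has in their place "tool_from_camera" (4x4, takes a point from camera to tool coordinates, whose origin is the TCP and whose axes are the tool frame's). Camera axes: x right, y down, z forward; pixel columns grow to the right and rows downward; lengths in m; the calibration is good to about 2 mm. A picture is of the moment at which its call begins: read the wrist's pose just before it. camera_params takes no time and is no camera call.
- workorder.finish_job(): hands the job in, once; it reports no verdict.
The state is a dict: "clock": time; "joint_pos": joint angles; "qd": joint speeds; "joint_efforts": joint torques, N m; "tool_pos": TCP position; "orientation": TCP orientation; "wrist_force": force on the tool from outside, world axes, zero at the start; "moment": the same for the moment, N m; "width": opening from 0.0 (shut) to 1.0 (fully open).
Only numpy, scipy, OpenCV 4.12 (cv2) and the standard library are available. Lean on these libraries where they do the work, as an engineer would, in place of code of your own. Each camera call takes 0.05 s, during which the arm holds its last target. There are 200 camera calls.

TASK

Put the two loose collets back into the case, each set down (not dropped) fully home and upright in the free socket of the rack that holds its own size. Then grip the lid, which is lying open on its stop, between the fingers, bring it up to the point where it balances over its hinge without letting it slam or fall either way, and finish while still holding it there, gripped and quite still, so that I can screw the lid stay back on. Leave the screwdriver, the nut and the gauge stand alone.

Things in the scene. Friction and masses are not known exactly. Their poses are not given: they have to be found in the camera images.
- case: blue sheet-steel collet case fixed to the bench: 150 mm (its x) by 200 mm (its y), open base 42 mm high, 2 mm walls; origin at the centre of its underside. Its front (-x) faces the robot, the lid's hinge runs along y at the back (x = +75 mm, z = 42 mm). Two grey racks fill it side by side, one in front of the other, their tops 40 mm above the bench; which is in front varies
- rack_large: grey rack, 54 mm (x) by 184 mm (y) by 38 mm, fixed in the case; origin at the centre of its underside. Three sockets in a row along y, 58 mm apart: the middle one is free, the outer two hold fixed 33 mm collets
- rack_small: the same rack for the small size: three sockets 58 mm apart; the one at y = +58 mm is free, the other two hold fixed 26 mm collets. The rows of the two racks are 58 mm apart
- socket_large (a point): centre of the flat floor of the free socket in the large rack; its mouth is 18 mm higher. Round, straight hole 32 mm in diameter; a collet of the right size stands on the socket floor and projects 22 mm above the rack. z up, x and y along the case's x and y
- socket_small (a point): centre of the flat floor of the free socket in the small rack; its mouth is 18 mm higher. Round, straight hole 26 mm in diameter; a collet of the right size stands on the socket floor and projects 16 mm above the rack. z up, x and y along the case's x and y
- collet_large: the larger loose steel spring collet standing on its narrow end: 40 mm high, a cone from 24 mm diameter at the foot to 33 mm at 31 mm height, then a 33 mm band (with a thin groove) from 31 to 38 mm, the best place to grip, and a chamfered slotted top. Origin: centre of its foot, z up its axis. about 160 g, same all round
- collet_small: the smaller loose steel spring collet standing on its narrow end: 34 mm high, a cone from 19 mm diameter at the foot to 26 mm at 25 mm height, then a 26 mm band (with a thin groove) from 25 to 32 mm, the best place to grip, and a chamfered slotted top. Origin: centre of its foot, z up its axis. about 80 g, same all round
- lid (a joint): opening of the lid, rad: 0 shut, 1.85 lying back on its stop (the start). Blue sheet-steel pan, 150 mm from hinge to free edge, 200 wide, 25 deep, about 0.36 kg, on a free-swinging hinge. It balances at 1.34, when its centre of mass (82 mm from the hinge along the lid, 19 mm to its outer side) is above the hinge: beyond that it falls back, below it falls shut; lifting it off the stop takes 1 N
- lid_hinge (a point): middle of the lid's hinge line, 42 mm above the bench; turns with the lid: +x from the free edge to the hinge, y along the hinge line, z from the lid's open side to its outer side; the lid opens by a positive turn about +y
- lid_edge (a point): middle of the lid's free edge, halfway through its 25 mm depth, 150 mm from the hinge line; same axes as lid_hinge. The edge is a wall 4 mm thick and 25 mm deep (along z) between the outer panel and the open side: the fingers take it across z, 25 mm wide, reaching in along +x; the pan behind the wall is hollow
- screwdriver: screwdriver 170 mm long lying on the bench to the right; leave it alone
- nut: dark steel collet nut, 50 mm diameter, 22 mm high, on the bench to the left; leave it alone
- gauge_stand: dial gauge on a red magnetic base 60 x 50 mm, 180 mm tall, to the right; leave it alone
Not all that is in view belongs to the job. Leave any yellow look-alike of the rack_small alone.

How it is judged:
By the outcome, as a careful person would: the job done as asked, in the order asked, and still so for the second after the job is handed in, while the arm keeps its last pose, push and grip.
It also fails if it takes over 61 s, if anything falls off the work surface, if the arm or the gripper's body presses on something with over 40 N, if the wrist force passes 120 N, or if a joint passes its speed limit or range.

## Working session

There is one attempt and no reset: what is moved stays moved. The work goes in short steps, Python scripts to look and compute and a tool call to move; the robot and the scene stay as the last step left them, time stands still between calls to the robot, and variables do not carry over. Pictures are saved under pics/ and viewed, about 8 in all and at most 12, crops included, and the job is handed in when it is done.

Besides the shell and the picture viewer there is one more tool, called after ">>>" as a command line: name --pt "numbers of a row" for each row, then --argument value for the rest. apply_moves: Moves the arm, as the interface text tells. Its arguments: {"type":"object","properties":{"deltas":{"type":"array","items":{"type":"array","items":{"type":"number"}}},"force":{"type":"number"}},"required":["deltas"]}

```bash
mkdir -p pics; cat > h.py <<'E'
import numpy as np, cv2
from plant import ctrl, camera, camera_params, workorder
from scipy.spatial.transform import Rotation as R
def cam(n,save=None):
    o=ctrl.get_obs(); im,d=camera(n); p=camera_params(n); K=np.array(p["K"])
    if "world_from_camera" in p: T=np.array(p["world_from_camera"])
    else:
        A=np.eye(4); A[:3,:3]=R.from_euler('xyz',o["orientation"],degrees=True).as_matrix(); A[:3,3]=o["tool_pos"]; T=A@np.array(p["tool_from_camera"])
    if save: cv2.imwrite(f"pics/{save}.png",im[:,:,::-1]); np.savez(f"pics/{save}.npz",im=im,d=d,K=K,T=T)
    return im,d,K,T
def cloud(d,K,T):
    v,u=np.mgrid[:d.shape[0],:d.shape[1]]
    P=np.stack([(u-K[0,2])/K[0,0]*d,(v-K[1,2])/K[1,1]*d,d],-1)
    W=P@T[:3,:3].T+T[:3,3]; W[d==0]=np.nan
    return W
E
python3 - <<'E'
from h import *
print(ctrl.get_obs())
a=cam("scene","scene1")[0]; b=cam("side","side1")[0]; print(camera_params("scene"),camera_params("side"),camera_params("wrist"))
E
```

```text
{'clock': 0.0, 'joint_pos': array([-73.62426292,  22.87242884,   2.58060614,  88.11598511,
        -1.0721398 ,  69.14921874,  -2.90380861]), 'qd': array([ 0.01704546, -0.02383543,  0.04766793,  0.14296599,  0.05342489,
       -0.01083504, -0.02001842]), 'joint_efforts': array([ 5.18165871e-04, -4.75121605e+01,  1.36492766e+00, -2.54220736e+01,
        1.16191208e-02,  9.41392325e-03, -8.42568681e-06]), 'tool_pos': array([0.24373748, 0.60187376, 0.23024378]), 'orientation': array([-9.01132325e+01, -7.32855863e-03, -2.20411175e+01]), 'wrist_force': array([-0.73562369,  0.6656808 , -0.38722444]), 'moment': array([-0.04403482,  0.02169422,  0.00325153]), 'width': 1.0019168741222677}
{'K': array([[420.66276413,   0.        , 315.55064567],
       [  0.        , 420.66276413, 197.16326848],
       [  0.        ,   0.        ,   1.        ]]), 'world_from_camera': array([[-0.4852318 ,  0.71803224, -0.49897877,  0.99663195],
       [ 0.87437169,  0.4016724 , -0.27227455,  0.23302848],
       [ 0.0049241 , -0.56840918, -0.82273128,  0.91357656],
       [ 0.        ,  0.        ,  0.        ,
[... 267 characters left out ...]
[-0.14221464, -0.70390032,  0.69591619, -0.80280806],
       [-0.00524613, -0.70251634, -0.71164827,  0.83293478],
       [ 0.        ,  0.        ,  0.        ,  1.        ]])} {'K': array([[322.78199995,   0.        , 317.16698269],
       [  0.        , 322.78199995, 199.21045223],
       [  0.        ,   0.        ,   1.        ]]), 'tool_from_camera': array([[ 5.34332574e-04,  9.51703450e-01,  3.07018335e-01,
        -7.83701662e-02],
       [ 6.84942199e-04, -3.07018655e-01,  9.51703250e-01,
        -1.42638253e-01],
       [ 9.99999623e-01, -2.98236234e-04, -8.15911922e-04,
        -5.86866118e-04],
       [ 0.00000000e+00,  0.00000000e+00,  0.00000000e+00,
         1.00000000e+00]])}
```

View pics/scene1.png

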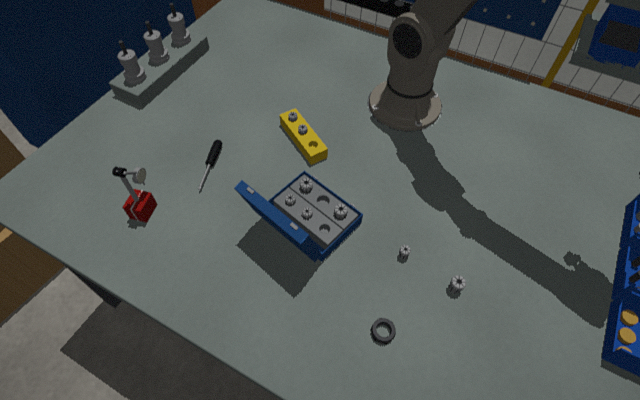

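View pics/side1.png

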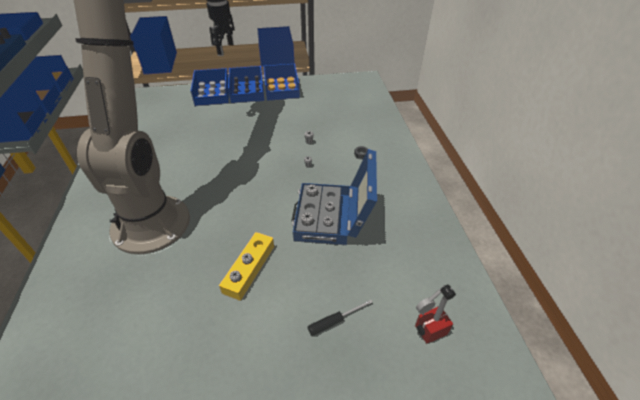

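The scene view shows the small collet at about (404,253) and the large one at (457,285). The large rack is in front with its free socket at (323,201), and the small free socket is at (324,229). The lid lies open at the back, the nut is at (383,331), and the yellow look-alike is at (303,135).

```bash
cat > m.py <<'E'
from h import *
for n,c in (("scene1",dict(small=(404,253),large=(457,285),socL=(323,203),socS=(324,230),case=(310,210),nut=(383,331))),("side1",dict(small=(308,161),large=(309,137),case=(322,210)))):
    z=np.load(f"pics/{n}.npz"); W=cloud(z["d"],z["K"],z["T"]); print(n)
    for k,(u,v) in c.items(): print(k,(u,v),W[v,u].round(4))
    for k in("small","large"):
        u,v=c[k]; w=W[v-14:v+15,u-14:u+15].reshape(-1,3); t=w[w[:,2]>.004]; top=t[t[:,2]>np.nanmax(t[:,2])-.006]
        print(k,"n",len(t),"maxz",t[:,2].max().round(4),"bbox",t.min(0).round(4),t.max(0).round(4),"topmid",((top.min(0)+top.max(0))/2).round(4),"topmean",top.mean(0).round(4),"bench",np.nanmedian(w[:,2]).round(4))
    m=(W[...,2]>.036)&(W[...,2]<.0455)
    c0=W[c["case"][1],c["case"][0]]; m&=np.hypot(W[...,0]-c0[0],W[...,1]-c0[1])<.15
    lab=cv2.connectedComponents(cv2.morphologyEx(m.astype(np.uint8),cv2.MORPH_CLOSE,np.ones((3,3))))[1]
    l=np.bincount(lab[m]).argmax(); p=W[m&(lab==l)][:,:2].astype(np.float32)
    print("rect",cv2.minAreaRect(p*1000),len(p))
E
python3 m.py
```

```text
scene1
small (404, 253) [0.5002 0.1986 0.0328]
large (457, 285) [0.5212 0.331  0.0414]
socL (323, 203) [ 0.4634 -0.0362  0.0235]
socS (324, 230) [0.5292 0.0024 0.0183]
case (310, 210) [ 0.5154 -0.0446  0.0545]
nut (383, 331) [0.68   0.2291 0.0021]
small n 132 maxz 0.0376 bbox [0.4366 0.1648 0.0041] [0.5181 0.215  0.0376] topmid [0.4899 0.1971 0.0346] topmean [0.4905 0.197  0.0337] bench -0.0001
large n 234 maxz 0.0435 bbox [0.4744 0.3044 0.0041] [0.5344 0.3597 0.0435] topmid [0.5122 0.3317 0.0406] topmean [0.5123 0.3311 0.04  ] bench 0.0006
rect ((500.939453125, -45.201263427734375), (203.078125, 157.026123046875), 75.80447387695312) 2418
side1
small (308, 161) [0.4889 0.1809 0.0327]
large (309, 137) [0.5095 0.3169 0.0316]
case (322, 210) [ 0.5    -0.0569  0.0409]
small n 71 maxz 0.0371 bbox [0.4702 0.1809 0.004 ] [0.5011 0.2814 0.0371] topmid [0.4874 0.1942 0.0343] topmean [0.4887 0.1923 0.0343] bench 0.0002
large n 104 maxz 0.0427 bbox [0.4628 0.2809 0.004 ] [0.5607 0.4453 0.0427] topmid [0.5078 0.3267 0.0401] topmean [0.5086 0.327  0.0401] bench 0.0002
rect ((511.8104248046875, -49.425933837890625), (204.98265075683594, 182.1055908203125), 76.36131286621094) 1942
```

>>> apply_moves --pt "26.7 -27.3 -3 0 0 -0.0646 0" --pt "26.7 -27.3 -3 0 0 -0.0646 0" --pt "26.7 -27.3 -3 0 0 -0.0646 0" --pt "26.7 -27.3 -3 0 0 -0.0646 0" --pt "26.7 -27.3 -3 0 0 -0.0646 0" --pt "26.7 -27.3 -3 0 0 -0.0646 0" --pt "26.7 -27.3 -3 0 0 -0.0646 0" --pt "26.7 -27.3 -3 0 0 -0.0646 0" --pt "26.7 -27.3 -3 0 0 -0.0646 0" --pt "26.7 -27.3 -3 0 0 -0.0646 0"

```text
clock: 0.93
tool_pos: [0.5117, 0.3279, 0.2009]
orientation: [-90.0, 0.0, -59.2]
wrist_force: [0.4, 0.6, -0.2]
width: 0.999
```

>>> apply_moves --pt "0 0 0 0 0 0 0" --pt "0 0 0 0 0 0 0" --pt "0 0 0 0 0 0 0"

```text
clock: 1.18
tool_pos: [0.5103, 0.33, 0.2009]
orientation: [-90.1, 0.0, -59.0]
wrist_force: [-0.2, 0.7, -0.4]
width: 1.005
```

```bash
python3 - <<'E'
from h import *
im,d,K,T=cam("wrist","w1"); W=cloud(d,K,T)
cv2.imwrite("pics/w1.png",cv2.resize(im[:,:,::-1],(800,500)))
o=ctrl.get_obs(); print(o["tool_pos"],o["orientation"],o["joint_pos"].round(1),o["wrist_force"])
for n,c in(("L",(.511,.329)),("S",(.489,.195))):
    m=(np.hypot(W[...,0]-c[0],W[...,1]-c[1])<.04)&(W[...,2]>.025)&(W[...,2]<.05)
    if m.sum()<20: print(n,m.sum()); continue
    w=W[m]; (x,y),r=cv2.minEnclosingCircle((w[:,:2]*1000).astype(np.float32)); v,u=np.nonzero(m)
    print(n,m.sum(),w.max(0),w.mean(0),"circle",x,y,r,"px",u.mean(),v.mean(), np.percentile(w[:,2],[50,90,99]))
E
```

```text
[0.50973622 0.33095392 0.20097391] [-9.00428268e+01  6.71800196e-02 -5.89184659e+01] [-50.3  20.6  17.2  96.5  -6.7  63.9  -0.1] [-0.56500914  0.47950577  0.16609682]
L 897 [0.52662511 0.3462788  0.0423653 ] [0.50995075 0.33105673 0.03965346] circle 510.5798645019531 329.9128723144531 16.566818237304688 px 318.0947603121516 178.46376811594203 [0.04002911 0.04111835 0.04190133]
S 456 [0.50315507 0.20854635 0.03662047] [0.48987885 0.19794333 0.03305328] circle 490.0404052734375 195.57571411132812 13.14458179473877 px 239.25877192982455 269.7324561403509 [0.0339029  0.03499076 0.03579699]
```

View pics/w1.png

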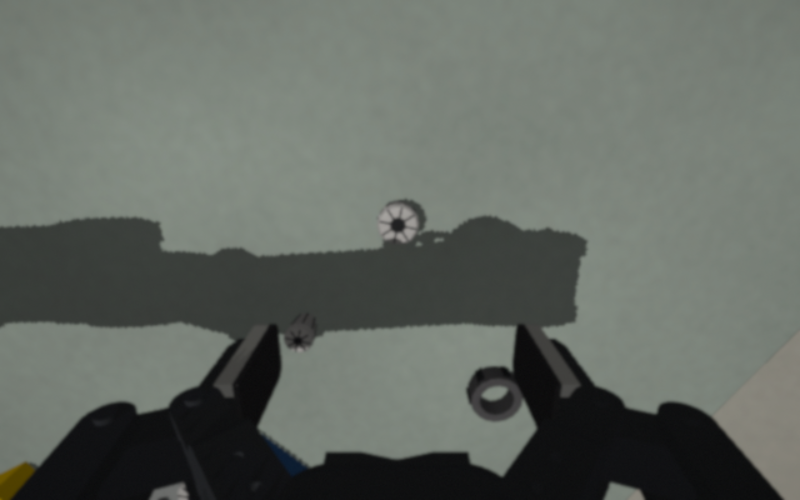

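Wrist view: the large collet is centred at (398,223), between the fingers, and the small one is at (300,333), clear of them. I'm descending on the large collet.

>>> apply_moves --pt "0.8 -1 -36 0 0 0 0" --pt "0 0 -36 0 0 0 0" --pt "0 0 -36 0 0 0 0" --pt "0 0 -36 0 0 0 0" --pt "0 0 -24 0 0 0 0" --pt "0 0 -10 0 0 0 0" --pt "0 0 0 0 0 0 0" --pt "0 0 0 0 0 0 0" --force 40

```text
clock: 1.9
tool_pos: [0.5116, 0.3299, 0.024]
orientation: [-90.0, 0.0, -58.9]
wrist_force: [0.8, -0.6, -0.2]
width: 0.997
```

>>> apply_moves --pt "0 0 0 0 0 0 255" --pt "0 0 0 0 0 0 255" --pt "0 0 0 0 0 0 255" --pt "0 0 0 0 0 0 255" --pt "0 0 0 0 0 0 255" --pt "0 0 0 0 0 0 255" --pt "0 0 0 0 0 0 255" --pt "0 0 0 0 0 0 255" --force 40

```text
clock: 2.57
tool_pos: [0.5123, 0.3289, 0.0246]
orientation: [-89.9, 0.0, -59.1]
wrist_force: [-1.2, -1.3, 6.0]
width: 0.361
```

>>> apply_moves --pt "0 0 0 0 0 0 255" --pt "0 0 0 0 0 0 255"

```text
clock: 2.73
tool_pos: [0.5123, 0.3288, 0.0246]
orientation: [-89.9, 0.0, -59.1]
wrist_force: [-1.1, 0.0, 6.1]
width: 0.36
```

```bash
python3 - <<'E'
from h import *
im,d,K,T=cam("wrist","w2"); 
cv2.imwrite("pics/w2.png",cv2.resize(im[100:300,180:460,::-1],(800,571)))
o=ctrl.get_obs(); print(o["tool_pos"],o["orientation"],o["wrist_force"],o["moment"],o["width"])
W=cloud(d,K,T)
m=(np.hypot(W[...,0]-.511,W[...,1]-.329)<.018)&(W[...,2]>.032)&(W[...,2]<.05)
print(m.sum(),np.percentile(W[m][:,2],[10,50,90]))
E
```

```text
[0.51231633 0.32886885 0.02459443] [-8.99164456e+01  2.53034455e-02 -5.90652605e+01] [-0.72074276  0.25813615  6.40944048] [-0.13355857  0.27000509  0.03753415] 0.3619196439840302
4174 [0.03785256 0.04006854 0.04109102]
```

View pics/w2.png

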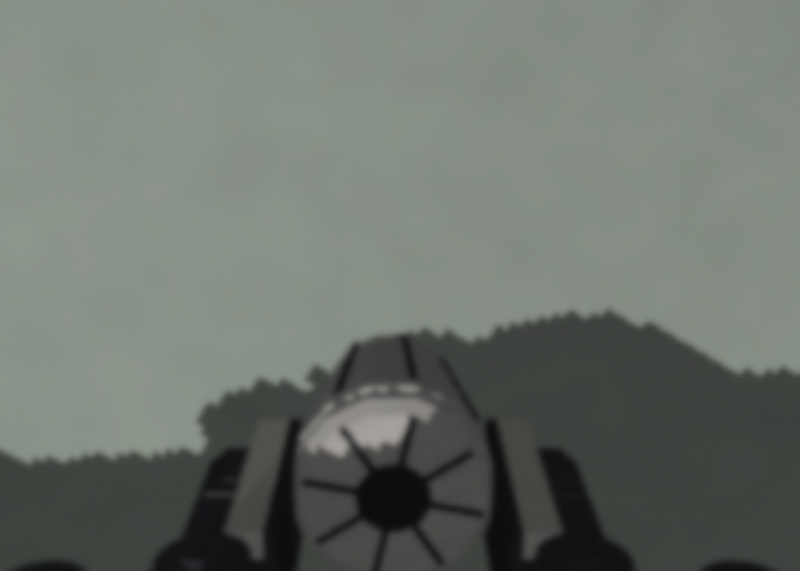

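The pads close on the collet's band and it stands upright between them. Lift it and move to where the wrist camera sees the case past the held collet.

>>> apply_moves --pt "0 0 20 0 0 0 255" --pt "0 0 40 0 0 0 255" --pt "0 0 40 0 0 0 255" --pt "0 -15 35 0 0 0 255" --pt "-1 -37 10 0 0 0 255" --pt "-1 -37 0 0 0 0 255" --pt "-1 -37 0 0 0 0 255" --pt "-1 -37 0 0 0 0 255" --pt "-1 -37 0 0 0 0 255" --pt "-1 -37 0 0 0 0 255"

```text
clock: 3.62
tool_pos: [0.5051, 0.0897, 0.1683]
orientation: [-90.0, 0.0, -59.0]
wrist_force: [0.5, 0.8, -0.3]
width: 0.361
```

>>> apply_moves --pt "-1 -37 0 0 0 0 255" --pt "-1 -37 0 0 0 0 255" --pt "-1 -37 0 0 0 0 255" --pt "0 -37 0 0 0 0 255" --pt "0 -37 0 0 0 0 255" --pt "0 0 0 0 0 0 255" --pt "0 0 0 0 0 0 255" --pt "0 0 0 0 0 0 255" --pt "0 0 0 0 0 0 255" --pt "0 0 0 0 0 0 255"

```text
clock: 4.45
tool_pos: [0.5029, -0.0917, 0.1682]
orientation: [-90.0, 0.0, -58.9]
wrist_force: [0.1, 0.4, -1.3]
width: 0.364
```

```bash
python3 - <<'E'
from h import *
im,d,K,T=cam("wrist","w3"); 
cv2.imwrite("pics/w3.png",cv2.resize(im[:,:,::-1],(800,500)))
o=ctrl.get_obs(); print(o["tool_pos"],o["orientation"],o["wrist_force"],o["width"],o["qd"].round(2))
E
```

```text
[ 0.50291008 -0.09190687  0.16820155] [-8.99917131e+01  2.84204108e-02 -5.88956948e+01] [ 0.15236646 -0.66526423 -1.17036417] 0.3599580734431968 [ 0.11  0.02  0.37 -0.    0.07 -0.05  0.06]
```

View pics/w3.png

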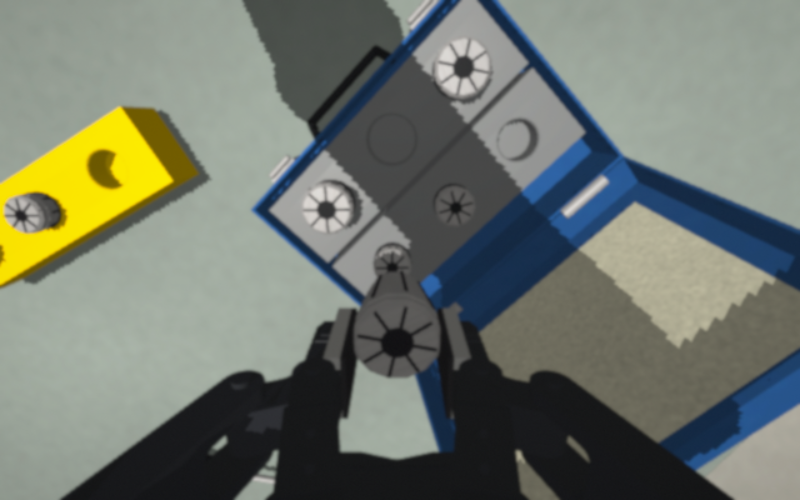

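Wrist view: the large socket's mouth is at (392,138) and the small one's at (517,139). Fixed collet tops are at (463,67), (326,210) and (455,206). The held collet's top is at (397,342).

```bash
cat > fit.py <<'E'
from h import *
from scipy.optimize import least_squares
z=np.load("pics/w3.npz"); d,K,T=z["d"],z["K"],z["T"]; W=cloud(d,K,T)
F=[((463,67),(-29,58,62)),((326,210),(-29,-58,62)),((455,206),(29,0,56)),((392,138),(-29,0,40)),((517,139),(29,58,40))]
px=np.array([f[0] for f in F])/1.25; M=np.array([f[1] for f in F])/1000.
def world(p,M): 
    c,s=np.cos(p[2]),np.sin(p[2]); return np.c_[p[0]+c*M[:,0]-s*M[:,1],p[1]+s*M[:,0]+c*M[:,1],M[:,2]]
def proj(w):
    q=(w-T[:3,3])@T[:3,:3]; return q[:,:2]/q[:,2:]*K[0,0]+K[:2,2]
s=least_squares(lambda p:(proj(world(p,M))-px).ravel(),[.501,-.045,-.25],x_scale=.01)
print(s.x[:2],np.degrees(s.x[2])); print((proj(world(s.x,M))-px).round(2))
S=world(s.x,np.array([[-.029,0,.04],[.029,.058,.04],[.075,0,.042]])); print("socL socS hinge",S.round(4).tolist())
for k,(c,r,lo,hi) in dict(f1=(world(s.x,M)[0],.02,.052,.066),f2=(world(s.x,M)[1],.02,.052,.066),f3=(world(s.x,M)[2],.018,.048,.06)).items():
    m=(np.hypot(W[...,0]-c[0],W[...,1]-c[1])<r)&(W[...,2]>lo)&(W[...,2]<hi); w=W[m]
    print(k,c.round(4),m.sum(),"circle",np.round(cv2.minEnclosingCircle((w[:,:2]*1000).astype(np.float32))[0],1),"z",np.percentile(w[:,2],[50,90]).round(4))
for c in S[:2]:
    m=(np.hypot(W[...,0]-c[0],W[...,1]-c[1])<.04)&(W[...,2]>.034)&(W[...,2]<.046); print("rack z",np.median(W[m][:,2]))
    m=(np.hypot(W[...,0]-c[0],W[...,1]-c[1])<.018)&(W[...,2]<.03); print("floor",m.sum(),np.median(W[m][:,2]))
# held collet
tp=np.array([.5029,-.0919]); v,u=np.mgrid[:400,:640]
m=(abs(u-397/1.25)<36)&(abs(v-342/1.25)<30)&(d>.08)&(d<.16); w=W[m]
h=np.percentile(w[:,2],95); t=w[w[:,2]>h-.003]; print("held top z",h,"circle",cv2.minEnclosingCircle((t[:,:2]*1000).astype(np.float32)))
q=np.array([(397/1.25-K[0,2])/K[0,0],(342/1.25-K[1,2])/K[1,1],1.]); 
r=T[:3,:3]@q; print("held axis by pixel",(T[:3,3]+r*(h-T[2,3])/r[2]).round(4))
E
python3 fit.py
```

```text
[ 0.49404754 -0.0446629 ] -13.733236255545044
[[-0.19 -0.75]
 [-0.03 -0.8 ]
 [ 0.22  0.51]
 [-0.6   1.2 ]
 [ 0.62  0.07]]
socL socS hinge [[0.4659, -0.0378, 0.04], [0.536, 0.0048, 0.04], [0.5669, -0.0625, 0.042]]
f1 [0.4796 0.0186 0.062 ] 1827 circle [480.1  18.1] z [0.062 0.063]
f2 [ 0.4521 -0.0941  0.062 ] 1366 circle [452.5 -94.2] z [0.0621 0.0631]
f3 [ 0.5222 -0.0515  0.056 ] 812 circle [522.5 -51.8] z [0.0559 0.0569]
rack z 0.040105789231630995
floor 1171 0.022183880213572482
rack z 0.0400131152071585
floor 694 0.02220217536915514
held top z 0.1850321033651881 circle ((503.1466369628906, -92.44474029541016), 19.188982009887695)
held axis by pixel [ 0.5013 -0.0894  0.185 ]
```

>>> apply_moves --pt "-9 13 -10 0 0 0 255" --pt "-13 19 -20 0 0 0 255" --pt "-13.6 19.8 -20 0 0 0 255" --pt "0 0 -20 0 0 0 255" --pt "0 0 -20 0 0 0 255" --pt "0 0 -8 0 0 0 255" --pt "0 0 0 0 0 0 255" --pt "0 0 0 0 0 0 255"

```text
clock: 5.17
tool_pos: [0.4675, -0.0416, 0.0706]
orientation: [-90.0, -0.0, -59.0]
wrist_force: [0.6, 0.0, -1.6]
width: 0.358
```

```bash
python3 - <<'E'
from h import *
im,d,K,T=cam("wrist","w4"); 
cv2.imwrite("pics/w4.png",cv2.resize(im[100:400,160:480,::-1],(640,600),interpolation=cv2.INTER_CUBIC))
o=ctrl.get_obs(); print(o["tool_pos"],o["orientation"],o["wrist_force"],o["width"])
E
```

```text
[ 0.46813875 -0.0417447   0.07115815] [-8.99217943e+01 -4.87555735e-02 -5.90541349e+01] [-0.02433912  1.46748151 -1.08394733] 0.36107009164262127
```

View pics/w4.png

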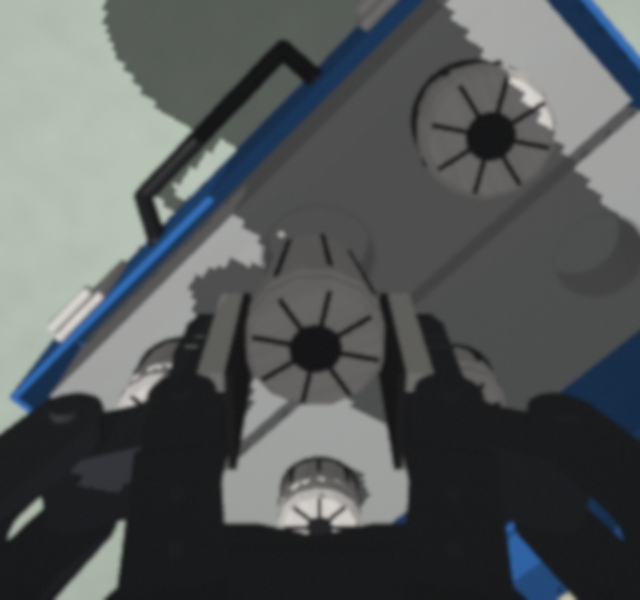

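The held collet (bore at (316,348)) sits over the large socket, whose far rim shows at (323,205). I'll check the offset.

```bash
python3 - <<'E'
from h import *
z=np.load("pics/w4.npz"); K,T=z["K"],z["T"]; tx=np.array([.515,-.857]); tz=np.array([.857,.515])
def ray(u,v,h):
    r=T[:3,:3]@np.array([(u/2+160-K[0,2])/K[0,0],(v/2+100-K[1,2])/K[1,1],1.]); return (T[:3,3]+r*(h-T[2,3])/r[2])[:2]
c=ray(316,348,.0866); e=ray(323,205,.04); s=e+.016*tx
l=ray(276,235,.04); r=ray(372,235,.04)
print("collet",c,"socket",s,"rel tool x,z mm",1000*(s-c)@tx,1000*(s-c)@tz,"lr",l,r,np.linalg.norm(l-r))
f=ray(490,135,.062); print("fixed +58 axis",f,"socket from it",f-.058*np.array([.2374,.9714]))
E
```

```text
collet [ 0.46645528 -0.03971825] socket [ 0.46719001 -0.03693623] rel tool x,z mm -2.005805954699952 2.062401313618859 lr [ 0.452074   -0.03794498] [ 0.47572472 -0.02376059] 0.027578138884588196
fixed +58 axis [0.47996587 0.01849758] socket from it [ 0.46619667 -0.03784362]
```

>>> apply_moves --pt "0.1 2 0 0 0 0 255" --pt "0 0 0 0 0 0 255" --pt "0 0 -6 0 0 0 255" --pt "0 0 -6 0 0 0 255" --pt "0 0 -4 0 0 0 255" --pt "0 0 -3 0 0 0 255" --pt "0 0 -2 0 0 0 255" --pt "0 0 0 0 0 0 255" --pt "0 0 0 0 0 0 255"

```text
clock: 5.97
tool_pos: [0.4672, -0.0398, 0.0492]
orientation: [-90.0, 0.0, -59.1]
wrist_force: [-0.2, 0.5, -1.4]
width: 0.362
```

No contact yet, about 2.5 mm to go.

>>> apply_moves --pt "0 0 -1 0 0 0 255" --pt "0 0 -0.7 0 0 0 255" --pt "0 0 -0.4 0 0 0 255" --pt "0 0 0 0 0 0 255" --pt "0 0 0 0 0 0 255"

```text
clock: 6.38
tool_pos: [0.4673, -0.0397, 0.0473]
orientation: [-90.0, -0.0, -59.1]
wrist_force: [-0.2, 0.2, -1.1]
width: 0.364
```

>>> apply_moves --pt "0 0 -0.4 0 0 0 255" --pt "0 0 -0.3 0 0 0 255" --pt "0 0 0 0 0 0 255" --pt "0 0 0 0 0 0 255"

```text
clock: 6.72
tool_pos: [0.4674, -0.0397, 0.0467]
orientation: [-90.0, -0.0, -59.1]
wrist_force: [0.2, -0.6, 0.4]
width: 0.361
```

>>> apply_moves --pt "0 0 -0.4 0 0 0 255" --pt "0 0 -0.3 0 0 0 255" --pt "0 0 0 0 0 0 255" --pt "0 0 0 0 0 0 255"

```text
clock: 7.05
tool_pos: [0.4675, -0.0398, 0.0466]
orientation: [-90.0, 0.0, -59.1]
wrist_force: [-2.3, -0.4, 7.2]
width: 0.364
```

Firm contact at 7 N with the TCP height matching the floor, so release it with a part opening and lift clear.

>>> apply_moves --pt "0 0 0 0 0 0 140" --pt "0 0 0 0 0 0 115" --pt "0 0 0 0 0 0 115" --pt "0 0 0 0 0 0 115" --pt "0 0 8 0 0 0 115" --pt "0 0 25 0 0 0 115" --pt "0 0 35 0 0 0 60" --pt "0 0 35 0 0 0 0" --pt "10 -15 20 0 0 0 0" --pt "0 0 0 0 0 0 0"

```text
clock: 7.88
tool_pos: [0.4822, -0.0572, 0.1744]
orientation: [-89.4, -0.4, -59.2]
wrist_force: [1.4, -0.7, 0.7]
width: 0.999
```

>>> apply_moves --pt "0 0 0 0 0 0 0" --pt "0 0 0 0 0 0 0"

```text
clock: 8.05
tool_pos: [0.4763, -0.0544, 0.1683]
orientation: [-90.1, 0.1, -59.1]
wrist_force: [-0.3, -0.1, 0.3]
width: 1.001
```

```bash
cat > ck.py <<'E'
from h import *
import sys
def top(W,c,r,lo,hi):
    m=(np.hypot(W[...,0]-c[0],W[...,1]-c[1])<r)&(W[...,2]>lo)&(W[...,2]<hi); w=W[m]
    if len(w)<10: print("none",len(w)); return
    A=np.c_[w[:,:2]-c,np.ones(len(w))]; k=w[:,2]>np.median(w[:,2])-.002; p=np.linalg.lstsq(A[k],w[k,2],rcond=None)[0]
    print(len(w),"circ",np.round(cv2.minEnclosingCircle((w[:,:2]*1000).astype(np.float32))[0],1),"z50,90",np.percentile(w[:,2],[50,90]).round(4),"tilt deg",np.degrees(p[:2]).round(1))
if __name__=="__main__":
    im,d,K,T=cam("wrist",sys.argv[1]); W=cloud(d,K,T)
    cv2.imwrite(f"pics/{sys.argv[1]}.png",cv2.resize(im[:,:,::-1],(800,500)))
    o=ctrl.get_obs(); print(o["tool_pos"],o["orientation"],o["wrist_force"],o["width"])
    top(W,(.4662,-.0378),.02,.045,.075); top(W,(.480,.0185),.02,.045,.075); top(W,(.4525,-.0942),.02,.045,.075); top(W,(.536,.0048),.016,.045,.07)
E
python3 ck.py w5
```

```text
[ 0.47589938 -0.0541772   0.16771322] [-90.12770577   0.09451642 -59.03824397] [-0.72219285 -0.46464403 -0.23279785] 1.0009387762640973
1338 circ [465.8 -38.5] z50,90 [0.062 0.063] tilt deg [ 0.  -0.3]
1529 circ [480.1  18.3] z50,90 [0.062 0.063] tilt deg [ 0.1 -0.1]
1261 circ [452.3 -94.4] z50,90 [0.062  0.0629] tilt deg [ 0.  -0.6]
none 0
```

View pics/w5.png

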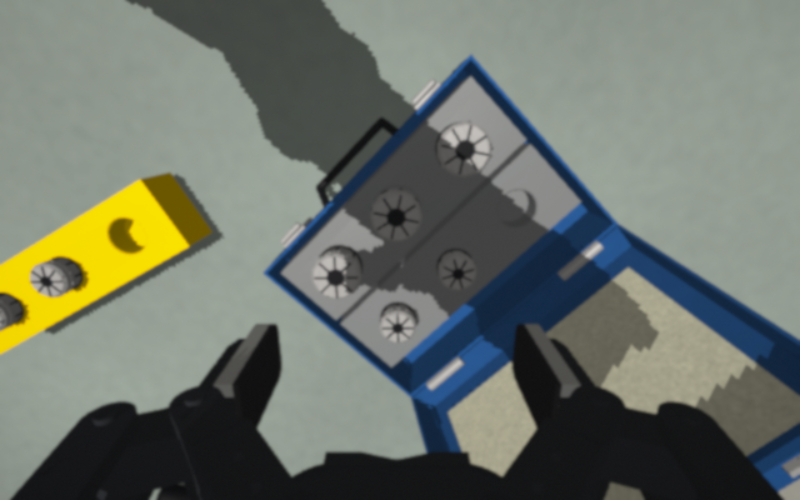

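Large collet is home: its top is level with its neighbours at 62 mm and upright, at (397,217). Next the small collet.

>>> apply_moves --pt "1 20 0 0 0 0 0" --pt "2 38.5 0 0 0 0 0" --pt "2 38.5 0 0 0 0 0" --pt "2 38.5 0 0 0 0 0" --pt "2 38.5 0 0 0 0 0" --pt "2 38.5 0 0 0 0 0" --pt "2 38.5 -10 0 0 0 0" --pt "0 0 -30 0 0 0 0" --pt "0 0 -30 0 0 0 0" --pt "0 0 -20 0 0 0 0"

```text
clock: 8.93
tool_pos: [0.487, 0.1967, 0.0749]
orientation: [-90.4, 0.0, -58.9]
wrist_force: [-0.3, -1.0, -0.1]
width: 0.999
```

>>> apply_moves --pt "0 0 0 0 0 0 0" --pt "0 0 0 0 0 0 0" --pt "0 0 0 0 0 0 0"

```text
clock: 9.18
tool_pos: [0.4906, 0.1964, 0.0793]
orientation: [-90.0, -0.0, -59.1]
wrist_force: [-0.1, 0.3, 0.4]
width: 0.998
```

```bash
python3 - <<'E'
from h import *
from ck import top
im,d,K,T=cam("wrist","w6"); W=cloud(d,K,T); o=ctrl.get_obs(); print(o["tool_pos"],o["orientation"])
top(W,(.490,.196),.03,.026,.045)
m=(np.hypot(W[...,0]-.49,W[...,1]-.196)<.03)&(W[...,2]>.026)&(W[...,2]<.045); v,u=np.nonzero(m); print(u.mean(),v.mean(),u.min(),u.max(),v.min(),v.max())
E
```

```text
[0.49110603 0.19655075 0.07992006] [-8.98850928e+01 -4.57705567e-03 -5.90768908e+01]
1291 circ [490.2 195.3] z50,90 [0.0339 0.0349] tilt deg [ 0.1 -0.8]
316.3663826491092 223.67467079783114 297 336 203 243
```

>>> apply_moves --pt "-1.6 0 -15 0 0 0 0" --pt "0 0 -20 0 0 0 0" --pt "0 0 -16 0 0 0 0" --pt "0 0 -8 0 0 0 0" --pt "0 0 0 0 0 0 0" --pt "0 0 0 0 0 0 0" --pt "0 0 0 0 0 0 0"

```text
clock: 9.82
tool_pos: [0.4899, 0.1967, 0.0212]
orientation: [-89.8, -0.0, -59.1]
wrist_force: [-0.7, 0.2, 0.9]
width: 0.999
```

>>> apply_moves --pt "0 0 0 0 0 0 255" --pt "0 0 0 0 0 0 255" --pt "0 0 0 0 0 0 255" --pt "0 0 0 0 0 0 255" --pt "0 0 0 0 0 0 255" --pt "0 0 0 0 0 0 255" --pt "0 0 0 0 0 0 255" --pt "0 0 0 0 0 0 255" --pt "0 0 0 0 0 0 255" --pt "0 0 0 0 0 0 255" --force 35

```text
clock: 10.65
tool_pos: [0.4889, 0.1964, 0.0201]
orientation: [-90.0, 0.0, -59.1]
wrist_force: [-1.4, 0.5, 4.7]
width: 0.281
```

>>> apply_moves --pt "0 0 20 0 0 0 255" --pt "0 0 35 0 0 0 255" --pt "0 0 35 0 0 0 255" --pt "4 -18 15 0 0 0 255" --pt "9 -37 0 0 0 0 255" --pt "9 -37 0 0 0 0 255" --pt "9 -37 0 0 0 0 255" --pt "9 -37 0 0 0 0 255" --pt "6.7 -24.6 0 0 0 0 255" --pt "0 0 0 0 0 0 255"

```text
clock: 11.48
tool_pos: [0.5359, -0.0022, 0.1247]
orientation: [-90.1, -0.2, -59.6]
wrist_force: [0.1, -0.3, -0.1]
width: 0.284
```

>>> apply_moves --pt "0 0 -20 0 0 0 255" --pt "0 0 -20 0 0 0 255" --pt "0 0 -10 0 0 0 255" --pt "0 0 -8 0 0 0 255" --pt "0 0 0 0 0 0 255" --pt "0 0 0 0 0 0 255" --pt "0 0 0 0 0 0 255"

```text
clock: 12.07
tool_pos: [0.5361, 0.0059, 0.0676]
orientation: [-89.9, -0.0, -59.0]
wrist_force: [0.1, 0.4, -1.0]
width: 0.281
```

```bash
python3 - <<'E'
from h import *
im,d,K,T=cam("wrist","w7"); 
cv2.imwrite("pics/w7.png",cv2.resize(im[100:400,160:480,::-1],(640,600),interpolation=cv2.INTER_CUBIC))
o=ctrl.get_obs(); print(o["tool_pos"],o["orientation"],o["wrist_force"],o["width"])
E
```

```text
[0.53622976 0.00588271 0.0677377 ] [-8.98950532e+01 -4.43108740e-02 -5.90428024e+01] [-0.82179354  0.57881382  0.04587773] 0.28466926221246963
```

View pics/w7.png

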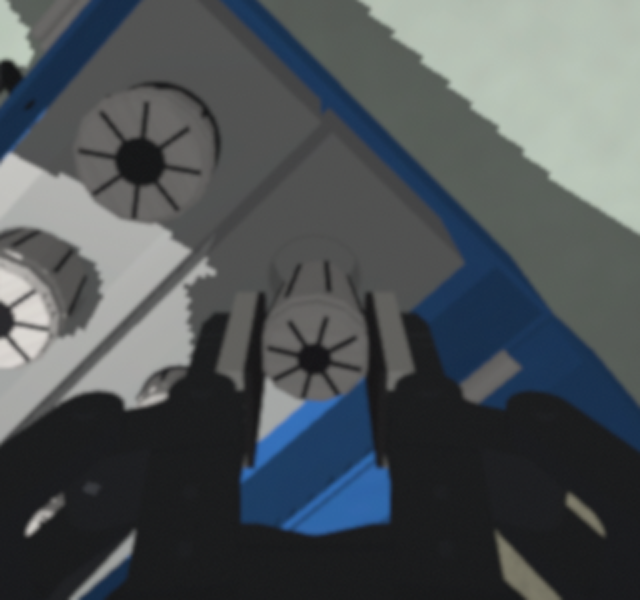

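The held small collet (bore at (314,359)) is over the small socket, whose far rim is at (315,235). The fixed large collet's bore is at (140,161).

```bash
python3 - <<'E'
from h import *
z=np.load("pics/w7.npz"); K,T=z["K"],z["T"]; tx=np.array([.515,-.857]); tz=np.array([.857,.515])
def ray(u,v,h):
    r=T[:3,:3]@np.array([(u/2+160-K[0,2])/K[0,0],(v/2+100-K[1,2])/K[1,1],1.]); return (T[:3,3]+r*(h-T[2,3])/r[2])[:2]
c=ray(314,359,.0677-.0201+.034); s=ray(315,235,.04)+.013*tx
f=ray(140,161,.062)+.058*np.array([.9709,-.2395])
for n,q in(("mouth",s),("fixed",f),("prior",np.array([.5364,.0044]))): print(n,q.round(4),"rel collet tool x,z",(1000*(q-c)@tx).round(2),(1000*(q-c)@tz).round(2))
print(c)
E
```

```text
mouth [0.5364 0.0052] rel collet tool x,z -1.1 0.3
fixed [0.5364 0.0045] rel collet tool x,z -0.54 -0.02
prior [0.5364 0.0044] rel collet tool x,z -0.39 -0.07
[0.53666655 0.00409936]
```

>>> apply_moves --pt "-0.3 0.5 0 0 0 0 255" --pt "0 0 -6 0 0 0 255" --pt "0 0 -6 0 0 0 255" --pt "0 0 -5 0 0 0 255" --pt "0 0 -3 0 0 0 255" --pt "0 0 -2 0 0 0 255" --pt "0 0 0 0 0 0 255" --pt "0 0 0 0 0 0 255" --pt "0 0 0 0 0 0 255"

```text
clock: 12.87
tool_pos: [0.5353, 0.0061, 0.045]
orientation: [-90.0, -0.0, -59.1]
wrist_force: [-0.2, 1.0, -0.9]
width: 0.283
```

>>> apply_moves --pt "0 0 -0.8 0 0 0 255" --pt "0 0 -0.6 0 0 0 255" --pt "0 0 -0.6 0 0 0 255" --pt "0 0 0 0 0 0 255" --pt "0 0 0 0 0 0 255"

```text
clock: 13.28
tool_pos: [0.535, 0.0062, 0.0428]
orientation: [-90.0, 0.0, -59.1]
wrist_force: [-0.4, -0.3, -2.2]
width: 0.279
```

>>> apply_moves --pt "0 0 -0.4 0 0 0 255" --pt "0 0 -0.3 0 0 0 255" --pt "0 0 0 0 0 0 255" --pt "0 0 0 0 0 0 255"

```text
clock: 13.62
tool_pos: [0.5352, 0.0062, 0.0423]
orientation: [-90.0, -0.0, -59.1]
wrist_force: [-1.4, -0.4, -0.7]
width: 0.279
```

>>> apply_moves --pt "0 0 -0.3 0 0 0 255" --pt "0 0 -0.3 0 0 0 255" --pt "0 0 0 0 0 0 255" --pt "0 0 0 0 0 0 255"

```text
clock: 13.95
tool_pos: [0.5353, 0.0061, 0.0421]
orientation: [-90.0, 0.0, -59.1]
wrist_force: [-1.9, 0.2, 4.9]
width: 0.284
```

>>> apply_moves --pt "0 0 0 0 0 0 160" --pt "0 0 0 0 0 0 140" --pt "0 0 0 0 0 0 140" --pt "0 0 0 0 0 0 140" --pt "0 0 6 0 0 0 140" --pt "0 0 20 0 0 0 140" --pt "-2 0 30 0 0 0 140" --pt "-5 -5 30 0 0 0 0" --pt "-10 -15 30 0 0 0 0" --pt "-10 -15 30 0 0 0 0"

```text
clock: 14.78
tool_pos: [0.5078, -0.0287, 0.1892]
orientation: [-90.0, -0.0, -59.0]
wrist_force: [0.2, 0.8, 0.1]
width: 0.858
```

>>> apply_moves --pt "-5 -5 10 0 0 0 0" --pt "0 0 0 0 0 0 0" --pt "0 0 0 0 0 0 0" --pt "0 0 0 0 0 0 0"

```text
clock: 15.12
tool_pos: [0.5024, -0.0326, 0.1961]
orientation: [-90.1, 0.1, -59.0]
wrist_force: [-0.3, 0.0, -0.3]
width: 1.002
```

```bash
sed -i 's/top(W,(.536,.0048),.016/top(W,(.5364,.0045),.016/' ck.py; python3 ck.py w8
```

```text
[ 0.50231784 -0.03257953  0.19581181] [-9.01474431e+01  8.73002450e-02 -5.89618859e+01] [ 0.1305393  -0.81004757 -0.94715416] 0.9988026502166576
1102 circ [465.9 -38.3] z50,90 [0.0621 0.0631] tilt deg [ 0.1 -0.2]
1197 circ [480.   18.1] z50,90 [0.062 0.063] tilt deg [ 0.1 -0.4]
1064 circ [452.6 -94.2] z50,90 [0.062  0.0631] tilt deg [ 0.1 -0.4]
667 circ [536.5   5.1] z50,90 [0.0559 0.0569] tilt deg [ 0. -0.]
```

View pics/w8.png

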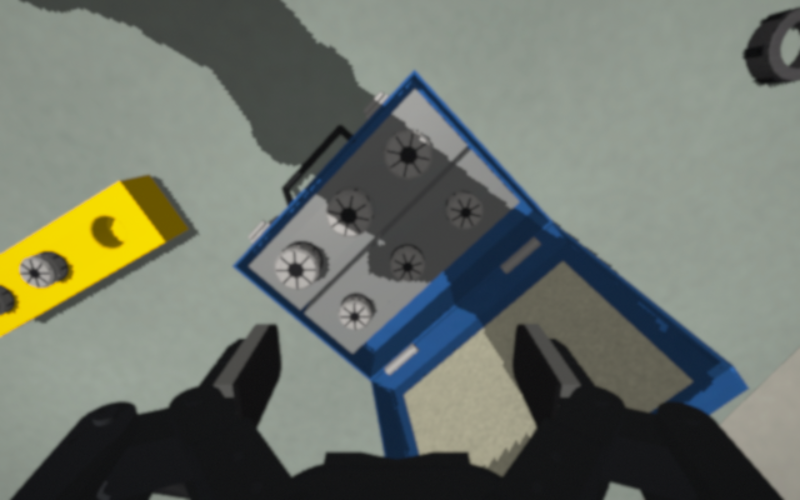

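Both collets are home and upright: the small one's top is at 56 mm at (464,210), the large one's at 62 mm. Next I check the lid's geometry from the stored depth before approaching it.

```bash
python3 - <<'E'
from h import *
c=np.array([.4943,-.0450]); ex=np.array([.9709,-.2395]); ey=np.array([.2395,.9709])
for n in("scene1","side1","w3","w8"):
    z=np.load(f"pics/{n}.npz"); W=cloud(z["d"],z["K"],z["T"]).reshape(-1,3); p=W[:,:2]-c; x,y,h=(p@ex)*1000,(p@ey)*1000,W[:,2]*1000
    m=(x>78)&(x<175)&(abs(y)<104)&(h>55)&(h<200)
    # lid coords at 1.85: along (hinge->edge) and outer
    t=1.85; L=-(x-75)*np.cos(t)+(h-42)*np.sin(t); o=(x-75)*np.sin(t)+(h-42)*np.cos(t)
    m&=(L>20)&(L<165)&(o>-12)&(o<40); e=m&(L>100)
    print(n,m.sum(),"L max",np.percentile(L[m],[98,99.5]).round(1),"o pct",np.percentile(o[e],[2,25,50,75,98]).round(1),"y",np.percentile(y[m],[.5,99.5]).round(1))
    q=np.abs(y)<60
    for a in range(30,160,20):
        k=m&q&(L>a)&(L<a+20); 
        if k.sum()>10: print("   ",a,k.sum(),np.percentile(o[k],[5,50,95]).round(1))
E
```

```text
scene1 1628 L max [154.8 156.5] o pct [ 9.8 16.4 23.4 30.5 34.4] y [-97.  102.6]
    30 26 [34.  34.2 34.3]
    50 31 [34.  34.2 34.4]
    70 30 [34.  34.2 34.4]
    90 32 [34.1 34.2 34.4]
    110 33 [34.1 34.3 34.4]
    130 90 [12.1 30.  34.3]
    150 578 [10.7 21.9 33.3]
side1 1272 L max [154.7 156.3] o pct [ 8.2 13.4 19.7 27.1 33.2] y [-102.9  102.3]
    30 53 [29.7 30.7 31.2]
    50 54 [29.7 30.5 31.5]
    70 55 [29.9 30.7 31.5]
    150 285 [ 8.4 19.7 32.8]
w3 38071 L max [152.9 153.2] o pct [ 9.3 30.8 31.9 32.5 33.7] y [-98.2  99.3]
    30 2765 [31.2 32.1 33. ]
    50 3272 [31.2 32.2 33.1]
    70 3249 [31.1 32.1 33.2]
    90 3712 [31.  32.1 33.2]
    110 4592 [30.9 32.1 33.3]
    130 2907 [ 9.8 32.  33.5]
    150 3440 [ 9.1 16.9 32.8]
w8 20863 L max [152.8 153.2] o pct [ 9.1 29.  31.9 32.5 33.8] y [-98.4  99.8]
    30 1908 [31.3 32.2 33. ]
    50 1787 [31.2 32.1 33. ]
    70 1853 [31.2 32.1 33.1]
    90 1869 [31.  32.1 33.1]
    110 751 [31.  32.1 33.2]
    130 94 [30.4 31.9 33.2]
```

>>> apply_moves --pt "0 0 30 0 0 -0.112 0" --pt "0 0 30 0 0 -0.112 0" --pt "26.5 -9.4 -3 0 0 -0.112 0" --pt "26.5 -9.4 -3 0 0 -0.112 0" --pt "26.5 -9.4 -3 0 0 -0.112 0" --pt "26.5 -9.4 -3 0 0 -0.112 0" --pt "26.5 -9.4 -3 0 0 -0.112 0" --pt "0 0 0 0.0223 0.0903 0 0" --pt "0 0 0 0.0223 0.0903 0 0" --pt "0 0 0 0.0223 0.0903 0 0"

```text
clock: 16.0
tool_pos: [0.6357, -0.0795, 0.2404]
orientation: [-106.4, -0.0, -103.9]
wrist_force: [0.9, -0.4, -0.3]
width: 1.005
```

>>> apply_moves --pt "0 0 0 0 0 0 0" --pt "0 0 0 0 0 0 0" --pt "0 0 0 0 0 0 0" --pt "0 0 0 0 0 0 0"

```text
clock: 16.33
tool_pos: [0.6349, -0.0804, 0.2429]
orientation: [-105.9, 0.0, -104.0]
wrist_force: [-0.2, 0.1, 1.6]
width: 0.998
```

The depth shows the lid angle is 1.85 as stated. The hinge lies 9.5 mm farther back than I assumed, because the racks sit forward in the case. I'm correcting the pre-grasp and going down along the lid.

>>> apply_moves --pt "9.3 -1.8 -2.4 0 0 0 0" --pt "0 0 0 0 0 0 0" --pt "-4.1 1 -14.8 0 0 0 0" --pt "-4.1 1 -14.8 0 0 0 0" --pt "-4.1 1 -14.8 0 0 0 0" --pt "-4.1 1 -14.8 0 0 0 0" --pt "0 0 0 0 0 0 0" --pt "0 0 0 0 0 0 0" --pt "0 0 0 0 0 0 0" --force 25

```text
clock: 17.08
tool_pos: [0.6289, -0.0785, 0.1825]
orientation: [-105.9, 0.0, -104.0]
wrist_force: [-0.1, -1.2, 0.1]
width: 0.999
```

```bash
cat > lid.py <<'E'
from h import *
import sys
H=np.array([.5763,-.0653]); ex=np.array([.9709,-.2395]); ey=np.array([.2395,.9709])
def toolstate(t):
    o=ctrl.get_obs(); A=R.from_euler('xyz',o["orientation"],degrees=True).as_matrix(); P=o["tool_pos"]
    x,y,h=(P[:2]-H)@ex*1000,(P[:2]-H)@ey*1000,P[2]*1000-42
    lx=np.array([ex[0]*np.cos(t),ex[1]*np.cos(t),-np.sin(t)])
    print("L",round(-x*np.cos(t)+h*np.sin(t),1),"o",round(x*np.sin(t)+h*np.cos(t),1),"y",round(y,1),"finger dir in xc,y,z",(A[:2,1]@ex).round(3),(A[:2,1]@ey).round(3),A[2,1].round(3),"tool angle",round(np.pi/2+np.arctan2(-A[:2,1]@ex,-A[2,1]),4),"jaw.ey",(A[:2,2]@ey).round(3))
    print(P.round(4),o["wrist_force"].round(1),o["moment"].round(2),o["width"],np.abs(o["qd"]).max().round(2),o["clock"])
if __name__=="__main__": toolstate(float(sys.argv[1]))
E
python3 lid.py 1.85
python3 - <<'E'
from h import *
im,d,K,T=cam("wrist","w9"); cv2.imwrite("pics/w9.png",cv2.resize(im[:,:,::-1],(800,500)))
E
```

```text
L 150.0 o 13.4 y -0.2 finger dir in xc,y,z -0.273 0.001 -0.962 tool angle 1.8475 jaw.ey -0.002
[ 0.6289 -0.0785  0.1825] [-0.1 -1.2  0.1] [-0.08 -0.27  0.06] 0.9993894958493236 1.01 17.0833
```

View pics/w9.png

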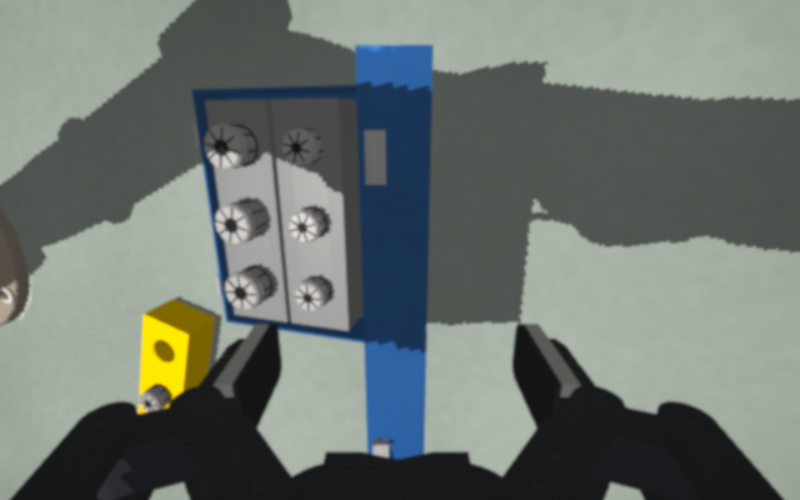

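The lid edge (columns 366–432) is centred between the fingers, clear of its latch plates at (375,157) and (382,447). I'll go down the last 17 mm and close gently.

>>> apply_moves --pt "-1.8 0.4 -5.4 0 0 0 0" --pt "-1.8 0.4 -5.4 0 0 0 0" --pt "-1.8 0.4 -5.4 0 0 0 0" --pt "0 0 0 0 0 0 100" --pt "0 0 0 0 0 0 130" --pt "0 0 0 0 0 0 140" --pt "0 0 0 0 0 0 150" --pt "0 0 0 0 0 0 150" --pt "0 0 0 0 0 0 150" --force 25

```text
clock: 17.88
tool_pos: [0.6233, -0.0775, 0.1649]
orientation: [-106.0, -0.0, -104.0]
wrist_force: [0.4, 0.0, -0.6]
width: 0.412
```

```bash
python3 lid.py 1.85
```

```text
L 131.5 o 12.8 y -0.6 finger dir in xc,y,z -0.275 0.0 -0.961 tool angle 1.8493 jaw.ey -0.002
[ 0.6233 -0.0775  0.1649] [ 0.4  0.  -0.6] [-0.14 -0.32 -0.01] 0.41159305157480164 0.1 17.8833
```

>>> apply_moves --pt "0 0 0 0 0 0 160" --pt "0 0 0 0 0 0 168" --pt "0 0 0 0 0 0 174" --pt "0 0 0 0 0 0 180" --pt "0 0 0 0 0 0 186" --pt "0 0 0 0 0 0 192" --pt "0 0 0 0 0 0 200" --pt "0 0 0 0 0 0 255" --pt "0 0 0 0 0 0 255" --pt "0 0 0 0 0 0 255" --force 25

```text
clock: 18.72
tool_pos: [0.6233, -0.0774, 0.1648]
orientation: [-105.9, -0.0, -104.0]
wrist_force: [0.8, 0.0, 0.2]
width: 0.278
```

```bash
python3 lid.py 1.85
```

```text
L 131.5 o 12.8 y -0.5 finger dir in xc,y,z -0.275 0.0 -0.962 tool angle 1.8492 jaw.ey -0.002
[ 0.6233 -0.0774  0.1648] [0.8 0.  0.2] [-0.09 -0.48  0.07] 0.278491485548785 0.13 18.7167
```

Gripped at a width reading of 0.278, which matches 25 mm. Compute the arc rows.

```bash
python3 - <<'E'
from lid import *
L,o,t=131.5,12.8,1.8493
P=lambda t:np.array([*(ex*(-L*np.cos(t)+o*np.sin(t))),L*np.sin(t)+o*np.cos(t)])
for i in range(30):
    print((P(t-.017*(i+1))-P(t-.017*i)).round(2).tolist())
print(P(1.3393)-P(t)+1000*ctrl.get_obs()["tool_pos"])
E
```

```text
[-2.04, 0.5, 0.81]
[-2.05, 0.51, 0.77]
[-2.06, 0.51, 0.73]
[-2.07, 0.51, 0.7]
[-2.08, 0.51, 0.66]
[-2.09, 0.52, 0.63]
[-2.1, 0.52, 0.59]
[-2.11, 0.52, 0.55]
[-2.12, 0.52, 0.51]
[-2.13, 0.53, 0.48]
[-2.14, 0.53, 0.44]
[-2.15, 0.53, 0.4]
[-2.15, 0.53, 0.36]
[-2.16, 0.53, 0.33]
[-2.16, 0.53, 0.29]
[-2.17, 0.53, 0.25]
[-2.17, 0.54, 0.21]
[-2.17, 0.54, 0.18]
[-2.18, 0.54, 0.14]
[-2.18, 0.54, 0.1]
[-2.18, 0.54, 0.06]
[-2.18, 0.54, 0.02]
[-2.18, 0.54, -0.02]
[-2.18, 0.54, -0.05]
[-2.18, 0.54, -0.09]
[-2.18, 0.54, -0.13]
[-2.17, 0.54, -0.17]
[-2.17, 0.54, -0.21]
[-2.17, 0.53, -0.24]
[-2.16, 0.53, -0.28]
[559.0362415  -61.58989121 172.85965198]
```

>>> apply_moves --pt "-2.04 0.5 0.81 -0.0041 -0.0165 0 255" --pt "-2.05 0.51 0.77 -0.0041 -0.0165 0 255" --pt "-2.06 0.51 0.73 -0.0041 -0.0165 0 255" --pt "-2.07 0.51 0.7 -0.0041 -0.0165 0 255" --pt "-2.08 0.51 0.66 -0.0041 -0.0165 0 255" --pt "-2.09 0.52 0.63 -0.0041 -0.0165 0 255" --pt "-2.1 0.52 0.59 -0.0041 -0.0165 0 255" --pt "-2.11 0.52 0.55 -0.0041 -0.0165 0 255" --pt "-2.12 0.52 0.51 -0.0041 -0.0165 0 255" --pt "-2.13 0.53 0.48 -0.0041 -0.0165 0 255"

```text
clock: 19.55
tool_pos: [0.6021, -0.0723, 0.1713]
orientation: [-96.1, -0.0, -104.0]
wrist_force: [2.4, -0.3, -0.2]
width: 0.283
```

```bash
python3 lid.py 1.6793
```

```text
L 131.5 o 12.6 y -0.6 finger dir in xc,y,z -0.107 -0.0 -0.994 tool angle 1.6776 jaw.ey -0.002
[ 0.6021 -0.0723  0.1713] [ 2.4 -0.3 -0.2] [-0.2  -0.74  0.08] 0.2833995403270876 15.5 19.55
```

Forces are small and the tracking is exact, so continue.

>>> apply_moves --pt "-2.14 0.53 0.44 -0.0041 -0.0165 0 255" --pt "-2.15 0.53 0.4 -0.0041 -0.0165 0 255" --pt "-2.15 0.53 0.36 -0.0041 -0.0165 0 255" --pt "-2.16 0.53 0.33 -0.0041 -0.0165 0 255" --pt "-2.16 0.53 0.29 -0.0041 -0.0165 0 255" --pt "-2.17 0.53 0.25 -0.0041 -0.0165 0 255" --pt "-2.17 0.54 0.21 -0.0041 -0.0165 0 255" --pt "-2.17 0.54 0.18 -0.0041 -0.0165 0 255" --pt "-2.18 0.54 0.14 -0.0041 -0.0165 0 255" --pt "-2.18 0.54 0.1 -0.0041 -0.0165 0 255"

```text
clock: 20.38
tool_pos: [0.5804, -0.0669, 0.1739]
orientation: [-86.4, -0.0, -104.0]
wrist_force: [2.2, -0.7, 0.9]
width: 0.285
```

>>> apply_moves --pt "-2.18 0.54 0.06 -0.0041 -0.0165 0 255" --pt "-2.18 0.54 0.02 -0.0041 -0.0165 0 255" --pt "-2.18 0.54 -0.02 -0.0041 -0.0165 0 255" --pt "-2.18 0.54 -0.05 -0.0041 -0.0165 0 255" --pt "-2.18 0.54 -0.09 -0.0041 -0.0165 0 255" --pt "-2.18 0.54 -0.13 -0.0041 -0.0165 0 255" --pt "-2.17 0.54 -0.17 -0.0041 -0.0165 0 255" --pt "-1.6 0.4 -0.15 -0.003 -0.0122 0 255" --pt "-1 0.25 -0.1 -0.002 -0.0078 0 255" --pt "-0.8 0.2 -0.1 -0.0015 -0.006 0 255"

```text
clock: 21.22
tool_pos: [0.5617, -0.0623, 0.1731]
orientation: [-78.1, -0.0, -104.0]
wrist_force: [1.3, -1.9, -0.3]
width: 0.283
```

>>> apply_moves --pt "0 0 0 0 0 0 255" --pt "0 0 0 0 0 0 255" --pt "0 0 0 0 0 0 255" --pt "0 0 0 0 0 0 255"

```text
clock: 21.55
tool_pos: [0.562, -0.0624, 0.1731]
orientation: [-78.2, -0.0, -104.0]
wrist_force: [2.1, -1.2, 0.2]
width: 0.286
```

```bash
python3 lid.py 1.34
```

```text
L 131.0 o 15.8 y -0.6 finger dir in xc,y,z 0.205 -0.001 -0.979 tool angle 1.3642 jaw.ey -0.002
[ 0.562  -0.0624  0.1731] [ 2.1 -1.2  0.2] [-0.25 -0.28  0.06] 0.2856218062475213 0.09 21.55
```

>>> apply_moves --pt "-1.05 0.26 -0.12 -0.0019 -0.0078 0 255" --pt "-1.05 0.26 -0.13 -0.0019 -0.0078 0 255" --pt "-1.05 0.26 -0.14 -0.0019 -0.0078 0 255" --pt "0 0 0 0 0 0 255" --pt "0 0 0 0 0 0 255" --pt "0 0 0 0 0 0 255" --pt "0 0 0 0 0 0 255" --pt "0 0 0 0 0 0 255"

```text
clock: 22.22
tool_pos: [0.5588, -0.0616, 0.1727]
orientation: [-76.8, -0.0, -104.0]
wrist_force: [0.1, -1.9, 0.3]
width: 0.284
```

```bash
cat > ang.py <<'E'
from lid import *
toolstate(1.34)
for n in("scene","side","wrist"):
    im,d,K,T=cam(n,"end_"+n); W=cloud(d,K,T).reshape(-1,3); p=W[:,:2]-H; x,y,h=(p@ex)*1000,(p@ey)*1000,W[:,2]*1000-42
    t=1.34; L=-x*np.cos(t)+h*np.sin(t); o=x*np.sin(t)+h*np.cos(t)
    for nm,k in (("outer",(L>20)&(L<140)&(abs(y)<95)&(o>20)&(o<32)),):
        if k.sum()<40: print(n,nm,k.sum()); continue
        kk=k
        for _ in range(4):
            c=np.polyfit(L[kk],o[kk],1); kk=k&(abs(o-np.polyval(c,L))<1.5)
        print(n,nm,kk.sum(),"slope",c.round(4),"-> theta",round(t+np.arctan(c[0]),4))
E
python3 ang.py; python3 - <<'E'
import cv2,numpy as np
a=cv2.imread("pics/end_scene.png")[100:300,180:440]; b=cv2.imread("pics/end_side.png")[80:280,220:480]
cv2.imwrite("pics/end.png",cv2.resize(np.hstack([a,b]),(800,308),interpolation=cv2.INTER_CUBIC))
E
```

```text
L 131.3 o 12.5 y -0.6 finger dir in xc,y,z 0.229 -0.001 -0.973 tool angle 1.34 jaw.ey -0.002
[ 0.5588 -0.0616  0.1727] [ 0.1 -1.9  0.3] [-0.34 -0.37 -0.01] 0.28400605895393033 0.13 22.2167
scene outer 2184 slope [-1.60000e-03  2.46561e+01] -> theta 1.3384
side outer 368 slope [-1.00000e-03  2.42062e+01] -> theta 1.339
wrist outer 31 slope [ 0.2316 -2.3948] -> theta 1.5676
```

View pics/end.png

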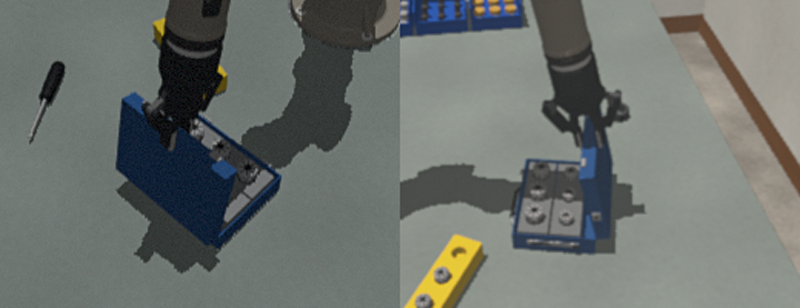

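The last picture shows the lid gripped and near upright, with both racks full. Depth puts the lid at 1.338–1.339 rad and the tool at 1.340. A short settle to confirm stillness, then I hand in.

>>> apply_moves --pt "0 0 0 0 0 0 255" --pt "0 0 0 0 0 0 255" --pt "0 0 0 0 0 0 255" --pt "0 0 0 0 0 0 255" --pt "0 0 0 0 0 0 255" --pt "0 0 0 0 0 0 255"

```text
clock: 22.87
tool_pos: [0.5588, -0.0616, 0.1727]
orientation: [-76.8, -0.0, -104.0]
wrist_force: [2.4, -3.0, -0.1]
width: 0.282
```

```bash
python3 - <<'E'
from lid import *
from ck import top
toolstate(1.34)
W=cloud(*cam("side","fin")[1:]); top(W,(.4662,-.0378),.018,.045,.075); top(W,(.5364,.0045),.015,.045,.07)
print(workorder.finish_job())
E
```

```text
L 131.3 o 12.4 y -0.6 finger dir in xc,y,z 0.229 -0.001 -0.973 tool angle 1.3398 jaw.ey -0.002
[ 0.5588 -0.0616  0.1727] [ 2.4 -3.  -0.1] [-0.43 -0.28 -0.04] 0.2816556598010671 0.09 22.8667
100 circ [466.2 -38.3] z50,90 [0.0611 0.0635] tilt deg [-1.5  0.9]
57 circ [535.5   5.1] z50,90 [0.0549 0.0566] tilt deg [-0.6 -2.5]
the job is handed in; nothing more can be done
None
```

Both collets are back in their own sockets, and the lid is gripped at its balance point and being held still. I handed the job in at about 23 s, and the hand-in reports no verdict.

- **Collets:** each was lowered to a light contact of 5–7 N and then released. Wrist-camera depth showed the large one's top at 62 mm, level with its neighbours, and the small one's at 56 mm, both upright within about 0.3°.
- **Lid:** the gripper holds it by its free edge at 25 N. I brought it up slowly along its arc to 1.340 rad by the tool pose. Depth from the scene and side cameras gives 1.338–1.339 rad. The pose did not change over the last 0.65 s, and the wrist force was under 4 N.
- **Left alone:** I did not touch the screwdriver, nut, gauge stand or yellow rack.

**Checks that disagreed:**
- **Hinge position:** the hinge was 9.5 mm farther back than I first worked out from the racks. I corrected this before gripping the lid.
- **Last collet check:** the final side-camera look gave the same tops within 1 mm, but tilts of 1–2.5°. Those come from only 57–100 depth points, so I trust the wrist-camera figures.
- **Lid angle by wrist camera:** its fit to the held lid had too few points to be valid, so I ignored it.

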